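Latch the scope holder, draw the laryngoscope and present it level

TASK

The slanting laryngoscope holder is standing loose on its short guide rail: slide it along to the left-hand end of the rail until it clicks home, so that it cannot shift. Then draw the laryngoscope out of the holder, turn it until its handle lies level, and finish still holding it in the gripper, level, motionless and about 25 cm above the worktop, clear of the holder. Leave the holder latched and do not disturb the other things lying about.

Things in the scene. Friction and masses are not known exactly. Their poses are not given: they have to be found in the camera images.
- rail: fixed rail on a white base plate 130 x 216 mm (x -50 to +80 mm), origin at the underside. A 34 mm wide metal rail runs along its y between black end stops 38 mm tall. Its +y end (left seen from the robot; within 0.3 rad of world +y) is where the holder latches; its -x side is nearest the robot
- holder (a joint): slide of the grey holder along the rail's +y, m: 0 at the right stop, 0.100 at the left stop. Starts loose at 0; light friction (1 to 2 N). From 0.089 to 0.095 a sprung detent must be pushed over (some 5 to 7 N), then it snaps to 0.100 and is held there; latched reads over 0.097
- holder_post (a point): on the axis of the holder's black upright thumb post, 17 mm below its top; axes as the rail's. Post 24 mm (x) by 14 mm (y), top 105 mm above the worktop, free on all sides above 45 mm: pinch it along y from above, or push it to +y, to slide the holder. It stands 60 mm in +x of the rail's middle, behind the pocket
- pocket_mouth (a point): centre of the mouth of the holder's pocket, axes as the rail's; moves with the holder. The pocket slants at 45 degrees: draw out along (-0.707, 0, +0.707) of these axes, up and towards the robot. 45 mm deep, 70 mm wide in the slant plane, 33 mm in y, walls 4 mm
- laryngoscope: in the holder: metal handle 27 mm across with folded blade, 63 x 126 x 27 mm, 0.2 to 0.35 kg. y: long axis, head at -62 mm, other end +63. x: handle side at -31, blade side +31. z: thickness, 0 to 27; origin mid one flat side. In the pocket +y points down it, head up towards the robot, handle side uppermost, z along the rail's -y; origin some 31 mm from the pocket mouth
- laryngoscope_grip (a point): on the handle's axis, 18 mm from its middle towards the head (x -17.5, y -18, z 13.5 mm in the laryngoscope's frame, same axes); in the holder about 0.135 m above the worktop. Pinch it there from straight above, closing along the rail's y over the 27 mm thickness
- black_scope: another laryngoscope, black handle, 63 x 126 x 27 mm, lying flat on the worktop; origin at the centre of its underside; bystander, leave it alone
- tape_skin: roll of tape, 52 mm across, 12 mm high; origin at the centre of its underside; bystander, leave it alone
- needle_box: small carton, 40 x 75 x 26 mm; origin at the centre of its underside; bystander, leave it alone
- kidney_dish: steel kidney dish, 104 x 194 x 33 mm; origin at the centre of its underside; bystander, leave it alone
- airway_green: curved airway, 66 x 76 x 12 mm; origin at the centre of its underside; bystander, leave it alone
- vial_d: glass vial, 29 mm across, 66 mm high; origin at the centre of its underside; bystander, leave it alone
- pen_torch: pen torch, 11 x 121 mm, lying; origin at the centre of its underside; bystander, leave it alone

How it is judged (in metres and radians):
On the way, in this order (a step that is already met when the one before it is completed fails the run):
1. the holder is latched at the left end of the rail, the laryngoscope still in it (value of joint holder above 0.097 m and distance between laryngoscope and pocket_mouth below 0.045 m), for 0.2 s.
2. the laryngoscope is out of the pocket, the holder still latched (distance between laryngoscope and pocket_mouth above 0.09 m and value of joint holder above 0.097 m and height (world z) of laryngoscope above 0.15 m), for 0.1 s.
At the end, for the whole second after the job is handed in: the laryngoscope is held by the fingers alone, its long axis within 12 degrees of level, its origin over 0.20 m above the worktop, at rest, clear of the holder and rail; the holder's slide reads over 0.097 m (latched) (height (world z) of laryngoscope above 0.2 m and angle between laryngoscope's own y axis and vertical between 1.36 and 1.78 rad and linear speed of laryngoscope below 0.03 m/s and contact force between laryngoscope and the fingers above 1 N and contact force between laryngoscope and rail below 0.1 N and distance between laryngoscope and pocket_mouth above 0.09 m and value of joint holder above 0.097 m); the arm keeps its last pose, push and grip.
It fails at once if another thing on the worktop was moved more than 25 mm (distance of any of black_scope, tape_skin, needle_box, kidney_dish, airway_green, vial_d, pen_torch from where it was at the start of the episode above 0.025 m).
It also fails if it takes over 48 s, if anything falls off the work surface, if the arm or the gripper's body presses on something with over 40 N, if the wrist force passes 120 N, or if a joint passes its speed limit or range.

ROBOT

A 6-joint arm with a two-finger parallel gripper is mounted at the origin on a cart in front of the work surface, level with it; the furniture and walls round the work are solid. World frame = base frame: x ahead of the robot, y to its left, z up, the work surface at z = 0. Lengths are in mm, angles in rad, forces in N, time in s.
With the tool pointing down it reaches from about 275 to 1000 mm from the base axis. Payload 8.4 kg.
Tool frame: the origin (TCP) lies on the mounting face of the last link; the fingertips stand 173 mm ahead of it and the grasp point (between the pads) lies 155 mm ahead of it; z points along the fingers, y is the line along which they close (so a half turn about z gives the same grasp; the last joint's range is limited). The gripper opens to 85 mm and grips with 20 to 120 N. Pads are 22 mm wide; open, the fingers measure 114 mm over their backs; the gripper's body (76 mm by 85 mm) begins 54 mm behind the grasp point. The pads swing forward as they close: fully open they stand 13 mm farther back than shut.
Start: joints at [1.301, 0.353, 1.633, -0, 1.155, -0.002], TCP at [165.38, 602.726, 404.681] pointing down, gripper open.
Joint ranges: [-2.63, 2.63], [-0.92, 2.1], [0.06, 2.66], [-1.3, 4.44], [0, 2.69], [-3.02, 3.02]. Speed limits (rad/s): [2.22, 2.22, 2.79, 3.14, 3.14, 3.14].

INTERFACE

Orientations are given as [roll, pitch, yaw] about the fixed x, y, z axes, in that order (R = Rz(yaw) Ry(pitch) Rx(roll)).
In Python, from rig import r gives the robot as it stands.
- The arm moves only by the tool apply_moves, never from a script. Its argument "deltas" is a list of rows, each an object with "claw": the gripper command: -1 is fully open, 1 is shut, values between are in proportion; "delta_pos": the shift along the tool's x, y, z in cm, a list of three; "yaw": the turn about the tool's z in rad. In form: [{"claw": claw, "delta_pos": [tx, ty, tz], "yaw": yaw}, ...]. A call has 1 to 8 rows; each row shifts and turns the commanded pose from where the row before left it, along the tool's axes as they then stand; what a row does not reach is not made up. A row lasts 1/8 s, in which the tool goes at most 62.5 mm and 10.7 degrees, less where a joint would pass 70% of its speed; a pose out of reach is approached as far as the arm can. A call with a gripper value outside its range is refused whole. The fingers move at their own pace and stop on an object; "grip_force" is the grip in N (left out, the last holds). Time passes only in rows, so rows that do not move let the fingers close. It gives the time, the measured TCP pose, the force, the opening and the grip force at its end, in the units of the state.
- r.sense(): the state, without advancing time (a new reading comes with each control period).
- r.grab_frame(name): name is "scene" or "top" or "wrist"; returns a dict with "img" (400x640x3 uint8, blue, green, red), "z_map" (400x640 float32, mm along the optical axis (not along the pixel's ray), 0 where there is no reading), "fx", "fy", "cx", "cy" (pixels), "eye" and "rotation" of the camera in the world; the wrist camera has in their place "T_tool_cam" (4x4, takes a point from camera to tool coordinates, whose origin is the TCP and whose axes are the flange's). Camera axes: x right, y up, looking along -z (the intrinsics and any distortion apply to the point x, -y, -z); pixel columns grow to the right and rows downward; lengths in mm; the calibration is good to about 2 mm. A picture is of the moment at which its call begins: read the wrist's pose just before it.
- r.sign_off(): hands the job in; it is judged then, once.
The state is a dict: "clock": time; "qpos": joint angles; "qvel": joint speeds; "joint_efforts": joint torques, N m; "eef_pos": TCP position; "tcp_rot": TCP orientation; "contact_force": force on the tool from outside, world axes, zero at the start; "wrist_torque": the same for the moment, N m; "opening": opening from 0.0 (shut) to 1.0 (fully open); "grasp_force": force on a finger pad.
Only numpy, scipy, OpenCV 4.12 (cv2) and the standard library are available. Lean on these libraries where they do the work, as an engineer would, in place of code of your own. Each camera call takes 0.05 s, during which the arm holds its last target. There are 200 camera calls.

## Working session

There is one attempt and no reset: what is moved stays moved. The work goes in short steps, Python scripts to look and compute and a tool call to move; the robot and the scene stay as the last step left them, time stands still between calls to the robot, and variables do not carry over. Pictures are saved under pics/ and viewed, at most 13 in all, crops included, and the job is handed in when it is done.

Besides the shell and the picture viewer there is one more tool, called after ">>>" as name([rows], argument=value, ...), one row to a line, values as JSON. apply_moves: Moves the arm, as the interface text tells. Its arguments: {"type":"object","properties":{"deltas":{"type":"array"},"grip_force":{"type":"number"}},"required":["deltas"]}

```bash
mkdir -p pics
cat > h.py <<'E'
import numpy as np, cv2
from rig import r
def pts(f):
    z=f["z_map"];v,u=np.mgrid[0:z.shape[0],0:z.shape[1]]
    P=np.stack([(u-f["cx"])/f["fx"]*z,-(v-f["cy"])/f["fy"]*z,-z],-1)
    W=P@np.array(f["rotation"]).T+np.array(f["eye"]); W[z==0]=np.nan
    return W
E
python3 - <<'E'
from h import *
print(r.sense())
for n in("scene","top"):
    f=r.grab_frame(n);cv2.imwrite(f"pics/{n}.png",f["img"]);np.save(f"{n}_W.npy",pts(f));np.save(n+"_img.npy",f["img"])
    print({k:f[k] for k in f if k not in("img","z_map")})
E
```

```text
{'clock': 0.0, 'qpos': array([ 1.30058918e+00,  3.53678212e-01,  1.63413215e+00, -1.43912630e-05,
        1.15516681e+00, -2.40275929e-03]), 'qvel': array([-9.73045301e-04, -1.33839749e-03,  3.07099048e-04,  1.11227103e-03,
       -5.40545723e-04, -6.33226592e-06]), 'joint_efforts': array([-3.36449353e-03, -6.05265999e+01, -3.42053461e+01, -3.33447197e-04,
        9.51731927e-03,  3.37526679e-06]), 'eef_pos': array([165.32782828, 602.50304763, 403.94357244]), 'tcp_rot': array([-3.14020810e+00,  9.83125824e-06,  2.87379410e+00]), 'contact_force': array([-0.37410189, -0.07332336,  1.1725408 ]), 'wrist_torque': array([0.02039758, 0.02071892, 0.00169257]), 'grasp_force': 0.0, 'opening': 1.0025709127489881}Traceback (most recent call last):
  File "<stdin>", line 4, in <module>
  File "h.py", line 6, in pts
    W=P@np.array(f["rotation"]).T+np.array(f["eye"]); W[z==0]=np.nan
      ~~~~~~~~~~~~~~~~~~~~~~~~~~~^~~~~~~~~~~~~~~~~~~
ValueError: operands could not be broadcast together with shapes (400,640) (3,)
```

View pics/scene.png

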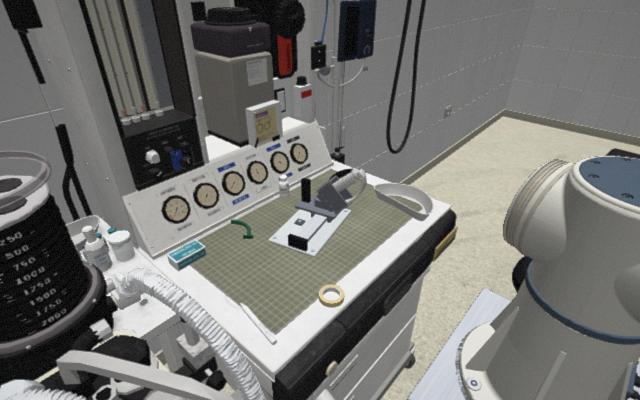

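The scene view shows the holder on its white plate around (315,215), with the tape at (331,295), the dish at (405,200) and the vial at (284,182). The rotation isn't a matrix, so I'll check its format.

Run:
```python
from h import *
for n in("scene","top","wrist"):
    f=r.grab_frame(n);cv2.imwrite(f"pics/{n}.png",f["img"]);np.savez(n+".npz",**f)
    print({k:f[k] for k in f if k not in("img","z_map")})
```

```text
{'fx': 368.7427607823178, 'fy': 368.7427607823178, 'cx': 320.3026281500888, 'cy': 200.36249954930807, 'eye': array([ 39.0942852 , 495.31117864, 570.17199537]), 'rotation': array([ 1.00786136, -0.00257093, -2.42149666])}
{'fx': 467.1417953480809, 'fy': 467.1417953480809, 'cx': 313.41126455141426, 'cy': 198.31231676986812, 'eye': array([ 321.8852474 ,  -52.55542082, 1362.79512681]), 'rotation': array([ 0.16355625, -0.00649554, -1.57402609])}
{'fx': 315.6210636703886, 'fy': 315.6210636703886, 'cx': 320.65064195616736, 'cy': 199.55065823874256, 'T_tool_cam': array([[ 1.21188612e-03,  9.66440997e-01,  2.56885832e-01,
         6.40909466e+01],
       [ 9.99998170e-01, -7.90907150e-04, -1.74209223e-03,
         9.38173763e-01],
       [-1.48045651e-03,  2.56887473e-01, -9.66440187e-01,
         3.14598722e+01],
       [ 0.00000000e+00,  0.00000000e+00,  0.00000000e+00,
         1.00000000e+00]])}
```

View pics/top.png

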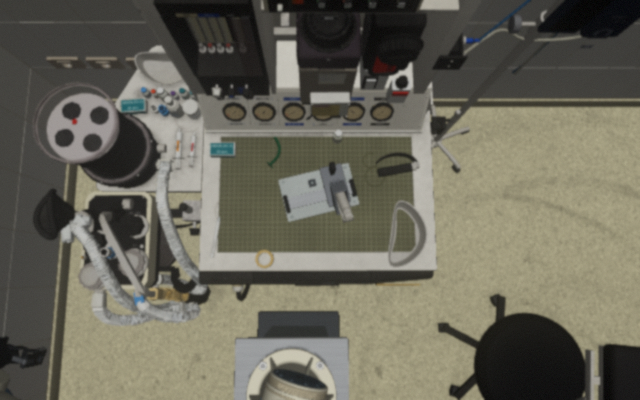

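The top view shows the plate with corners near (280,183), (350,165), (358,202) and (288,220). The handle slants towards the robot at about (344,205), and the black scope is at (395,168). Next I'll measure these from depth.

```bash
cat > h.py <<'E'
import numpy as np, cv2
from scipy.spatial.transform import Rotation as Ro
from rig import r
def pts(f):
    z=f["z_map"];v,u=np.mgrid[0:z.shape[0],0:z.shape[1]]
    P=np.stack([(u-f["cx"])/f["fx"]*z,-(v-f["cy"])/f["fy"]*z,-z],-1)
    if "T_tool_cam" in f:
        s=r.sense(); T=f["T_tool_cam"]
        W=(P@T[:3,:3].T+T[:3,3])@Ro.from_euler('xyz',s["tcp_rot"]).as_matrix().T+s["eef_pos"]
    else: W=P@Ro.from_euler('xyz',f["rotation"]).as_matrix().T+f["eye"]
    W[z==0]=np.nan
    return W
E
python3 - <<'E'
from h import *
for n in("top","scene"):
    f=dict(np.load(n+".npz"));W=pts(f);I=f["img"].astype(int)
    hsv=cv2.cvtColor(f["img"],cv2.COLOR_BGR2HSV)
    m=np.zeros((400,640),bool)
    if n=="top": m[155:228,272:365]=1
    else: m[165:260,262:372]=1
    if n=="top":
        for p in((300,230),(400,240),(230,240),(315,190),(300,205)): print(p,W[p[1],p[0]].round(1))
    pl=m&(W[...,2]>1)&(W[...,2]<14)&(hsv[...,2]>150)&(hsv[...,1]<60)
    print(n,"plate n",pl.sum(),"z",np.median(W[pl][:,2]),cv2.minAreaRect(W[pl][:,:2].astype(np.float32)))
    blk=m&(hsv[...,2]<60)
    for lo,hi in((25,50),(60,100),(95,112)):
        q=blk&(W[...,2]>lo)&(W[...,2]<hi)
        k,lab,st,ce=cv2.connectedComponentsWithStats(q.astype(np.uint8))
        for i in range(1,k):
            if st[i,4]>5: P=W[lab==i];print(lo,hi,st[i],P.mean(0).round(1),P.min(0).round(),P.max(0).round())
    hi=m&(W[...,2]>112)
    P=W[hi];print("high",len(P),P.mean(0).round(1),P.min(0).round(),P.max(0).round())
    cv2.imwrite(f"pics/{n}_c.png",cv2.resize(f["img"][150:230,262:372] if n=="top" else f["img"][160:260,255:445],None,fx=5 if n=="top" else 4,fy=5 if n=="top" else 4,interpolation=2))
E
```

```text
(300, 230) [452.9 -22.6   0.6]
(400, 240) [ 422.7 -313.8    2.9]
(230, 240) [424.2 180.8   1.5]
(315, 190) [570.4 -66.9   7.1]
(300, 205) [523.  -23.1  25.6]
top plate n 1038 z 7.669463758079132 ((565.8486938476562, -76.25518798828125), (122.17655944824219, 207.9264373779297), 13.87122631072998)
25 50 [350 180   7  16  57] [ 572.6 -176.6   36.8] [ 550. -185.   30.] [ 595. -168.   42.]
25 50 [284 197   5  15  30] [524.6  16.1  37.2] [505.  11.  30.] [545.  23.  42.]
60 100 [329 163   6  11  23] [ 614.5 -111.2   84.1] [ 607. -120.   64.] [ 631. -105.   99.]
60 100 [333 198   2   7   7] [ 524.7 -116.8   87.6] [ 518. -119.   73.] [ 531. -115.   98.]
95 112 [329 162   7   9  42] [ 620.3 -113.2  103.3] [ 609. -121.   95.] [ 632. -105.  109.]
high 369 [ 511.1 -140.5  138.8] [ 461. -165.  112.] [ 564. -112.  169.]
scene plate n 1553 z 7.8509600654492715 ((631.972900390625, -164.05633544921875), (312.25286865234375, 496.6969909667969), 34.61444854736328)
25 50 [302 197   8   6  29] [ 619.9 -108.3   44.6] [ 610. -114.   38.] [ 630. -103.   50.]
25 50 [288 235  20  11 115] [525.3  19.8  33.4] [504.   8.  25.] [551.  27.  40.]
60 100 [263 165   5  12  19] [ 783.7 -114.6   75.1] [ 776. -117.   60.] [ 793. -108.   87.]
60 100 [271 165   7   6  20] [ 782.2 -145.9   70.9] [ 775. -151.   63.] [ 791. -142.   78.]
60 100 [302 181   8  15 104] [ 619.  -108.6   80.2] [ 610. -115.   60.] [ 631. -103.  100.]
95 112 [301 178   9   6  39] [ 619.9 -109.9  101.7] [ 610. -117.   96.] [ 632. -105.  106.]
high 466 [ 500.1 -137.3  136.8] [ 463. -166.  112.] [ 565. -110.  167.]
```

View pics/scene_c.png

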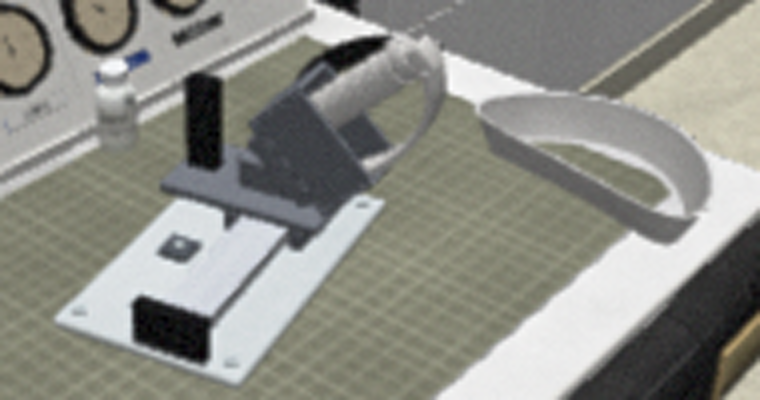

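View pics/wrist.png

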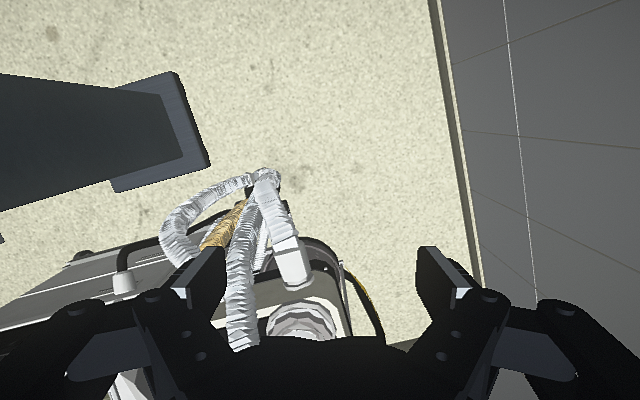

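The scene crop shows the holder at the right end with the post at crop (205,120), the handle's head at (420,55), and the blade looping below the handle. The wrist view shows only the floor and hoses beside the cart. Now I'll check the obstacle height along the path and the scope's profile in rail axes.

Run:
```python
from h import *
th=0.243;X=np.array([np.cos(th),np.sin(th)]);Y=np.array([-X[1],X[0]]);O=np.array([548.6,-80.3])
for n in("top","scene"):
    f=dict(np.load(n+".npz"));W=pts(f).reshape(-1,3);W=W[~np.isnan(W[:,0])]
    a=np.array([165,602.]);d=np.array([455,-715.])/847.5
    s=(W[:,:2]-a)@d;t=np.abs((W[:,:2]-a)@[d[1],-d[0]])
    for lo in range(0,850,75):
        k=(s>lo)&(s<lo+75)&(t<90); print(lo,int(W[k][:,2].max()) if k.any() else None,end="; ")
    print()
    L=np.c_[(W[:,:2]-O)@X,(W[:,:2]-O)@Y,W[:,2]]
    k=(L[:,1]>-75)&(L[:,1]<-20)&(L[:,2]>50)&(L[:,0]>-130)&(L[:,0]<45)
    for lo in range(-130,45,12):
        q=L[k&(L[:,0]>=lo)&(L[:,0]<lo+12)]
        if len(q): 
            t=q[q[:,2]>q[:,2].max()-12]; print(n,lo,len(q),"zmax",q[:,2].max().round(),"y of top",t[:,1].mean().round(1),np.percentile(q[:,1],[3,97]).round())
```

```text
0 392; 75 103; 150 618; 225 160; 300 116; 375 128; 450 16; 525 15; 600 12; 675 42; 750 129; 825 131; 
top -106 36 zmax 163.0 y of top -50.7 [-63. -38.]
top -94 49 zmax 169.0 y of top -49.9 [-60. -39.]
top -82 50 zmax 166.0 y of top -49.5 [-61. -39.]
top -70 65 zmax 158.0 y of top -50.1 [-62. -30.]
top -58 65 zmax 154.0 y of top -50.2 [-69. -30.]
top -46 65 zmax 139.0 y of top -49.6 [-68. -30.]
top -34 66 zmax 127.0 y of top -49.3 [-69. -30.]
top -22 86 zmax 132.0 y of top -49.2 [-69. -30.]
top -10 61 zmax 122.0 y of top -50.4 [-68. -30.]
top 2 54 zmax 111.0 y of top -50.0 [-68. -30.]
top 14 26 zmax 98.0 y of top -50.3 [-69. -31.]
top 26 14 zmax 64.0 y of top -49.9 [-62. -39.]
0 None; 75 None; 150 None; 225 156; 300 118; 375 125; 450 13; 525 14; 600 9; 675 40; 750 127; 825 126; 
scene -106 74 zmax 160.0 y of top -47.5 [-63. -37.]
scene -94 87 zmax 167.0 y of top -47.5 [-61. -37.]
scene -82 75 zmax 164.0 y of top -44.5 [-55. -38.]
scene -70 108 zmax 160.0 y of top -43.7 [-66. -30.]
scene -58 152 zmax 149.0 y of top -44.4 [-69. -29.]
scene -46 178 zmax 139.0 y of top -43.4 [-69. -29.]
scene -34 146 zmax 128.0 y of top -44.8 [-68. -28.]
scene -22 146 zmax 127.0 y of top -47.9 [-68. -28.]
scene -10 109 zmax 124.0 y of top -42.6 [-68. -29.]
scene 2 74 zmax 109.0 y of top -37.5 [-57. -29.]
scene 14 45 zmax 97.0 y of top -38.7 [-56. -30.]
scene 26 9 zmax 60.0 y of top -41.5 [-50. -37.]
```

>>> apply_moves([
  {"claw":-1,"delta_pos":[-3.9,-3.6,0],"yaw":0},
  {"claw":-1,"delta_pos":[-3.9,-3.6,0],"yaw":0},
  {"claw":-1,"delta_pos":[-3.9,-3.6,0],"yaw":0},
  {"claw":-1,"delta_pos":[-3.9,-3.6,0],"yaw":0},
  {"claw":-1,"delta_pos":[-3.9,-3.6,0],"yaw":0},
  {"claw":-1,"delta_pos":[-3.9,-3.6,0],"yaw":0},
  {"claw":-1,"delta_pos":[-3.9,-3.6,0],"yaw":0},
  {"claw":-1,"delta_pos":[-3.9,-3.6,0],"yaw":0},
], grip_force=30)

```text
clock: 1.2
eef_pos: [390.7, 240.9, 404.8]
tcp_rot: [3.141, 0.0, 2.874]
contact_force: [0.0, 0.2, -0.2]
opening: 1.0
grasp_force: 0.0
```

>>> apply_moves([
  {"claw":-1,"delta_pos":[-3.9,-3.6,0],"yaw":0},
  {"claw":-1,"delta_pos":[-3.9,-3.6,0],"yaw":0},
  {"claw":-1,"delta_pos":[-3.9,-3.6,0],"yaw":0},
  {"claw":-1,"delta_pos":[-3.9,-3.6,0],"yaw":0},
  {"claw":-1,"delta_pos":[-3.9,-3.6,0],"yaw":0},
  {"claw":-1,"delta_pos":[-3.9,-3.6,0],"yaw":0},
  {"claw":-1,"delta_pos":[-3.9,-3.6,0],"yaw":0},
  {"claw":-1,"delta_pos":[-3.9,-3.6,0],"yaw":0},
])

```text
clock: 2.2
eef_pos: [615.4, -119.5, 404.5]
tcp_rot: [3.141, -0.0, 2.874]
contact_force: [-0.2, -0.0, -0.1]
opening: 0.999
grasp_force: 0.0
```

>>> apply_moves([
  {"claw":-1,"delta_pos":[0,0,0],"yaw":-0.18},
  {"claw":-1,"delta_pos":[0,0,0],"yaw":0.18},
])

```text
clock: 2.45
eef_pos: [614.9, -118.7, 404.1]
tcp_rot: [-3.142, -0.001, 2.876]
contact_force: [0.7, 0.3, -1.0]
opening: 1.004
grasp_force: 0.0
```

>>> apply_moves([
  {"claw":-1,"delta_pos":[0,0,0],"yaw":0.175},
  {"claw":-1,"delta_pos":[0,0,0],"yaw":0.175},
  {"claw":-1,"delta_pos":[0,0,0],"yaw":0.175},
  {"claw":-1,"delta_pos":[0,0,0],"yaw":0.175},
  {"claw":-1,"delta_pos":[0,0,0],"yaw":0.175},
  {"claw":-1,"delta_pos":[0,0,0],"yaw":0.175},
  {"claw":-1,"delta_pos":[0,0,0],"yaw":0.175},
  {"claw":-1,"delta_pos":[0,0,0],"yaw":0.175},
])

```text
clock: 3.45
eef_pos: [614.6, -117.8, 404.5]
tcp_rot: [-3.141, -0.0, 1.468]
contact_force: [0.0, 0.2, -0.3]
opening: 1.0
grasp_force: 0.0
```

>>> apply_moves([
  {"claw":-1,"delta_pos":[0,0,0],"yaw":0.175},
  {"claw":-1,"delta_pos":[0,0,0],"yaw":0.175},
  {"claw":-1,"delta_pos":[0,0,0],"yaw":0.175},
  {"claw":-1,"delta_pos":[0,0,0],"yaw":0.175},
  {"claw":-1,"delta_pos":[0,0,0],"yaw":0.175},
  {"claw":-1,"delta_pos":[0,0,0],"yaw":0.175},
  {"claw":-1,"delta_pos":[0,0,0],"yaw":0.18},
  {"claw":-1,"delta_pos":[0,0,0],"yaw":0},
])

```text
clock: 4.45
eef_pos: [614.6, -117.8, 404.5]
tcp_rot: [-3.141, 0.0, 0.245]
contact_force: [0.6, 0.1, -0.2]
opening: 0.998
grasp_force: 0.0
```

Run:
```python
from h import *
s=r.sense();print(s["qpos"].round(3),s["eef_pos"],s["tcp_rot"])
f=r.grab_frame("wrist");W=pts(f);cv2.imwrite("pics/w2.png",f["img"])
k=(W[...,2]>97)&(W[...,2]<112)&(f["img"].max(-1)<70)&(np.abs(W[...,0]-620)<40)&(np.abs(W[...,1]+113)<40)
P=W[k];print(len(P),P.mean(0).round(1),cv2.minAreaRect(P[:,:2].astype(np.float32)))
```

```text
[-0.192  0.355  1.632  0.     1.156  1.134] [ 614.64068765 -117.8436611   404.49475288] [-3.14140606e+00  3.83189338e-04  2.45025921e-01]
445 [ 625.3 -113.7  103.5] ((624.7328491210938, -113.90557861328125), (23.296401977539062, 14.171833038330078), 14.445900917053223)
```

View pics/w2.png

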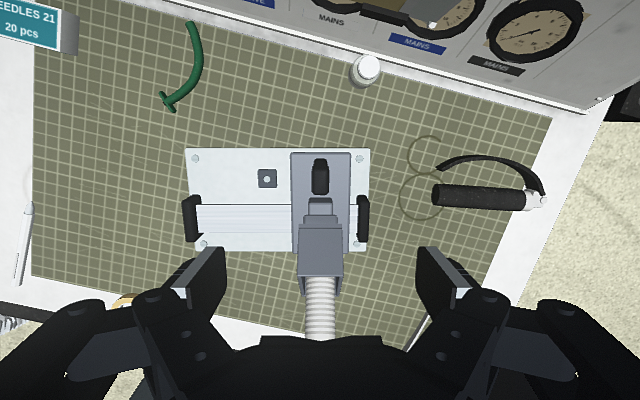

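The wrist view shows the post top at (320,175), with the handle below the pocket at (320,310), and the rail aligned with the closing line.

>>> apply_moves([
  {"claw":-1,"delta_pos":[0.8,-0.2,4],"yaw":0},
  {"claw":-1,"delta_pos":[0,0,4],"yaw":0},
  {"claw":-1,"delta_pos":[0,0,4],"yaw":0},
  {"claw":-1,"delta_pos":[0,0,4.1],"yaw":0},
  {"claw":1,"delta_pos":[0,0,0],"yaw":0},
  {"claw":1,"delta_pos":[0,0,0],"yaw":0},
  {"claw":1,"delta_pos":[0,0,0],"yaw":0},
  {"claw":1,"delta_pos":[0,0,0],"yaw":0},
], grip_force=30)

```text
clock: 5.5
eef_pos: [622.6, -114.1, 245.4]
tcp_rot: [3.14, -0.002, 0.244]
contact_force: [-1.0, -2.8, 10.1]
opening: 0.163
grasp_force: 31.2
```

>>> apply_moves([
  {"claw":1,"delta_pos":[0,0,0],"yaw":0},
  {"claw":1,"delta_pos":[0,0,0],"yaw":0},
  {"claw":1,"delta_pos":[0,0,0],"yaw":0},
  {"claw":1,"delta_pos":[0,0,0],"yaw":0},
])

```text
clock: 6.0
eef_pos: [622.6, -114.1, 245.4]
tcp_rot: [3.141, -0.002, 0.244]
contact_force: [-1.1, -0.2, 6.5]
opening: 0.16
grasp_force: 30.7
```

>>> apply_moves([
  {"claw":1,"delta_pos":[0,-1.5,0],"yaw":0},
  {"claw":1,"delta_pos":[0,-1.5,0],"yaw":0},
  {"claw":1,"delta_pos":[0,-1.5,0],"yaw":0},
  {"claw":1,"delta_pos":[0,-1.5,0],"yaw":0},
  {"claw":1,"delta_pos":[0,-1.5,0],"yaw":0},
  {"claw":1,"delta_pos":[0,-1,0],"yaw":0},
  {"claw":1,"delta_pos":[0,-0.7,0],"yaw":0},
  {"claw":1,"delta_pos":[0,-0.4,0],"yaw":0},
])

```text
clock: 7.0
eef_pos: [599.4, -20.6, 245.3]
tcp_rot: [3.141, -0.002, 0.244]
contact_force: [-0.9, -1.8, 8.0]
opening: 0.154
grasp_force: 30.8
```

>>> apply_moves([
  {"claw":1,"delta_pos":[0,-0.2,0],"yaw":0},
  {"claw":1,"delta_pos":[0,-0.2,0],"yaw":0},
  {"claw":1,"delta_pos":[0,-0.2,0],"yaw":0},
  {"claw":1,"delta_pos":[0,0,0],"yaw":0},
  {"claw":1,"delta_pos":[0,0,0],"yaw":0},
])

```text
clock: 7.62
eef_pos: [598.5, -17.3, 245.4]
tcp_rot: [3.137, -0.003, 0.245]
contact_force: [1.7, -16.6, 5.2]
opening: 0.155
grasp_force: 30.6
```

>>> apply_moves([
  {"claw":1,"delta_pos":[0,0.4,0],"yaw":0},
  {"claw":-1,"delta_pos":[0,0,0],"yaw":0},
  {"claw":-1,"delta_pos":[0,0,0],"yaw":0},
  {"claw":-1,"delta_pos":[0,0,0],"yaw":0},
  {"claw":-1,"delta_pos":[0,0,-4],"yaw":0},
  {"claw":-1,"delta_pos":[0,0,-5],"yaw":0},
  {"claw":-1,"delta_pos":[-3,0,-5],"yaw":0},
  {"claw":-1,"delta_pos":[-5,0,-2],"yaw":0},
])

```text
clock: 8.62
eef_pos: [521.3, -38.1, 406.6]
tcp_rot: [3.14, -0.005, 0.245]
contact_force: [0.1, -0.1, -0.4]
opening: 1.001
grasp_force: 0.0
```

>>> apply_moves([
  {"claw":-1,"delta_pos":[-5,0,0],"yaw":0},
  {"claw":-1,"delta_pos":[0,0,0],"yaw":0},
])

```text
clock: 8.88
eef_pos: [469.3, -50.5, 403.8]
tcp_rot: [-3.141, 0.001, 0.243]
contact_force: [0.3, -0.7, 0.8]
opening: 0.997
grasp_force: 0.0
```

Run:
```python
from h import *
th=0.243;X=np.array([np.cos(th),np.sin(th)]);Y=np.array([-X[1],X[0]]);O=np.array([548.6,-80.3])
s=r.sense();print(s["eef_pos"].round(1),s["tcp_rot"].round(3), "tcp in rail",(s["eef_pos"][:2]-O)@X,(s["eef_pos"][:2]-O)@Y)
for n in ("wrist","top","scene"):
    f=r.grab_frame(n);W=pts(f);I=f["img"];cv2.imwrite(f"pics/{n}3.png",I)
    L=np.dstack([(W[...,:2]-O)@X,(W[...,:2]-O)@Y,W[...,2]])
    k=(L[...,2]>97)&(L[...,2]<112)&(I.max(-1)<70)&(np.abs(L[...,0]-60)<25)&(np.abs(L[...,1]-50)<30)
    print(n,"post",k.sum(),L[k].mean(0).round(1))
    q=(L[...,1]>20)&(L[...,1]<80)&(L[...,2]>60)&(L[...,2]<185)&(L[...,0]>-130)&(L[...,0]<-25)
    for lo in range(-130,-25,10):
        t=L[q&(L[...,0]>=lo)&(L[...,0]<lo+10)]
        if len(t)>3:
            u=t[t[:,2]>t[:,2].max()-10]; print(lo,len(t),"zmax",np.percentile(t[:,2],98).round(1),"y",u[:,1].mean().round(1),np.percentile(u[:,1],[2,98]).round(1))
```

```text
[469.3 -50.5 403.8] [-3.141e+00  1.000e-03  2.430e-01] tcp in rail -69.78360880237527 47.999822178293854
wrist post 684 [ 66.8  47.1 103.8]
-100 92 zmax 159.6 y 47.9 [36.1 58.8]
-90 335 zmax 167.3 y 45.9 [35.9 56.4]
-80 470 zmax 166.0 y 47.0 [37.1 57.3]
-70 583 zmax 163.7 y 46.9 [37.4 55.9]
-60 637 zmax 155.7 y 46.9 [37.  56.8]
-50 648 zmax 146.8 y 46.8 [36.8 57. ]
-40 631 zmax 137.1 y 47.0 [37.2 57.4]
-30 309 zmax 128.2 y 47.1 [37.4 56.8]
top post 0 [nan nan nan]
-110 4 zmax 138.1 y 52.7 [46.1 59.3]
-100 44 zmax 165.8 y 46.9 [37.8 56.3]
-90 19 zmax 170.6 y 49.7 [41.1 56.2]
scene post 46 [ 62.2  51.4 103. ]
-100 136 zmax 162.2 y 48.5 [36.8 57.7]
-90 67 zmax 167.0 y 51.0 [37.7 58. ]
-80 82 zmax 162.7 y 52.5 [42.3 60. ]
-70 101 zmax 158.2 y 54.5 [48.2 59.4]
-60 133 zmax 148.8 y 54.7 [49.  59.1]
-50 156 zmax 138.9 y 54.4 [45.8 59.7]
-40 155 zmax 130.2 y 53.8 [46.9 58.8]
-30 63 zmax 121.9 y 56.3 [46.6 64.3]<stdin>:8: RuntimeWarning: Mean of empty slice.
  ret = um.true_divide(
```

View pics/wrist3.png

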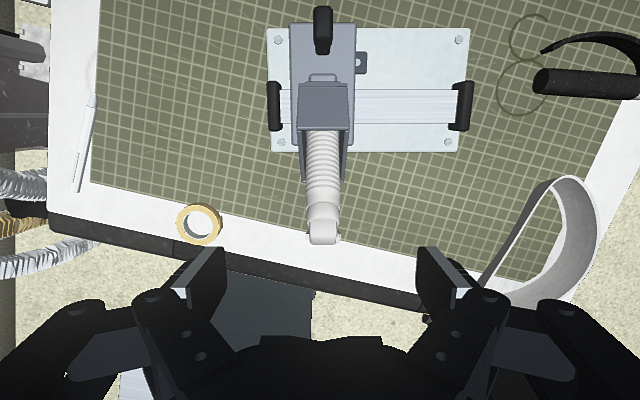

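The wrist view shows the holder against the left stop at (281,105), the post top at (323,25), and the scope's handle along column 322 to its head at (323,235). The holder travelled about 99.8 mm and ended against the stop, so it is latched. Next I'll grip the scope.

>>> apply_moves([
  {"claw":-1,"delta_pos":[1.0,-0.2,0],"yaw":0},
  {"claw":-1,"delta_pos":[0,0,4],"yaw":0},
  {"claw":-1,"delta_pos":[0,0,4],"yaw":0},
  {"claw":-1,"delta_pos":[0,0,3.7],"yaw":0},
  {"claw":-1,"delta_pos":[0,0,0],"yaw":0},
  {"claw":0,"delta_pos":[0,0,0],"yaw":0},
  {"claw":0.3,"delta_pos":[0,0,0],"yaw":0},
  {"claw":0.3,"delta_pos":[0,0,0],"yaw":0},
], grip_force=60)

```text
clock: 10.02
eef_pos: [481.9, -45.9, 287.8]
tcp_rot: [3.141, -0.002, 0.244]
contact_force: [0.9, 0.4, 0.4]
opening: 0.378
grasp_force: 0.3
```

>>> apply_moves([
  {"claw":0.36,"delta_pos":[0,0,0],"yaw":0},
  {"claw":0.42,"delta_pos":[0,0,0],"yaw":0},
  {"claw":1,"delta_pos":[0,0,0],"yaw":0},
  {"claw":1,"delta_pos":[0,0,0],"yaw":0},
  {"claw":1,"delta_pos":[0,0,0],"yaw":0},
])

```text
clock: 10.65
eef_pos: [481.7, -46.0, 287.4]
tcp_rot: [3.141, -0.001, 0.244]
contact_force: [-0.3, -0.2, 7.3]
opening: 0.295
grasp_force: 58.4
```

>>> apply_moves([
  {"claw":1,"delta_pos":[-0.3,0,-0.3],"yaw":0},
  {"claw":1,"delta_pos":[-0.5,0,-0.5],"yaw":0},
  {"claw":1,"delta_pos":[-0.7,0,-0.7],"yaw":0},
  {"claw":1,"delta_pos":[-0.7,0,-0.7],"yaw":0},
  {"claw":1,"delta_pos":[-0.7,0,-0.7],"yaw":0},
  {"claw":1,"delta_pos":[-0.7,0,-0.7],"yaw":0},
  {"claw":1,"delta_pos":[-0.7,0,-0.7],"yaw":0},
  {"claw":1,"delta_pos":[-0.7,0,-0.7],"yaw":0},
])

```text
clock: 11.65
eef_pos: [432.4, -58.1, 337.2]
tcp_rot: [3.142, -0.0, 0.244]
contact_force: [-0.1, -0.1, -2.2]
opening: 0.298
grasp_force: 59.0
```

>>> apply_moves([
  {"claw":1,"delta_pos":[-0.7,0,-0.7],"yaw":0},
  {"claw":1,"delta_pos":[-0.7,0,-0.7],"yaw":0},
  {"claw":1,"delta_pos":[0,0,-4],"yaw":0},
  {"claw":1,"delta_pos":[0,0,-4],"yaw":0},
  {"claw":1,"delta_pos":[0,0,0],"yaw":0},
])

```text
clock: 12.28
eef_pos: [419.9, -61.6, 433.6]
tcp_rot: [3.139, -0.005, 0.244]
contact_force: [0.2, 0.4, -2.6]
opening: 0.292
grasp_force: 59.5
```

Run:
```python
from h import *
s=r.sense();print(s["qpos"].round(2),s["eef_pos"].round(1))
f=r.grab_frame("scene");np.savez("s4.npz",**f);cv2.imwrite("pics/s4.png",cv2.resize(f["img"][60:280,200:520],None,fx=2.4,fy=2.4,interpolation=2))
f=r.grab_frame("top");np.savez("t4.npz",**f)
```

```text
[-0.15 -0.    2.   -0.    1.14  1.18] [419.9 -61.6 433.6]
```

View pics/s4.png

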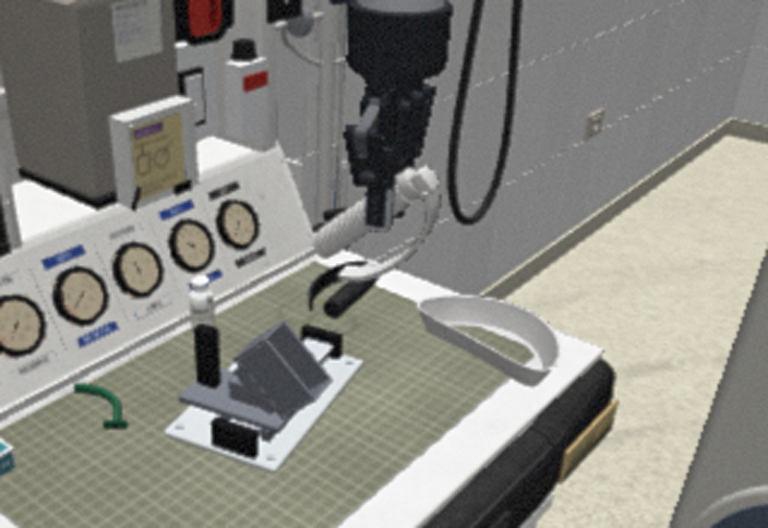

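The scope is out and held near 45°. The empty holder is still at the left stop (crop (235,435)), and the blade loops beneath the handle. The moves can't tilt the tool, so I'll level the scope by letting its low end trail along a clear patch of mat left of the rail, with a light grip.

>>> apply_moves([
  {"claw":1,"delta_pos":[0,-3.0,0],"yaw":0},
  {"claw":1,"delta_pos":[0,-3.1,0],"yaw":0},
  {"claw":1,"delta_pos":[2.5,-3.0,0],"yaw":0},
  {"claw":1,"delta_pos":[4,0,0],"yaw":0},
  {"claw":1,"delta_pos":[4,0,3],"yaw":0},
  {"claw":1,"delta_pos":[3,0,4],"yaw":0},
  {"claw":1,"delta_pos":[0,0,5],"yaw":0},
  {"claw":1,"delta_pos":[0,0,5],"yaw":0},
])

```text
clock: 13.38
eef_pos: [527.5, 59.5, 257.5]
tcp_rot: [-3.141, 0.003, 0.244]
contact_force: [0.6, -0.1, -3.4]
opening: 0.298
grasp_force: 59.9
```

>>> apply_moves([
  {"claw":1,"delta_pos":[0,0,1.5],"yaw":0},
  {"claw":1,"delta_pos":[0,0,0],"yaw":0},
])

```text
clock: 13.62
eef_pos: [527.9, 59.5, 244.8]
tcp_rot: [-3.141, 0.003, 0.244]
contact_force: [0.4, -0.1, -1.2]
opening: 0.299
grasp_force: 60.0
```

Run:
```python
from h import *
s=r.sense();print(s["qpos"].round(2),s["eef_pos"].round(1),s["contact_force"].round(1))
f=r.grab_frame("scene");np.savez("s5.npz",**f);cv2.imwrite("pics/s5.png",cv2.resize(f["img"][120:320,200:440],None,fx=3,fy=3,interpolation=2))
```

```text
[0.11 0.42 1.96 0.   0.76 1.44] [527.9  59.5 244.8] [ 0.4 -0.1 -1.2]
```

View pics/s5.png

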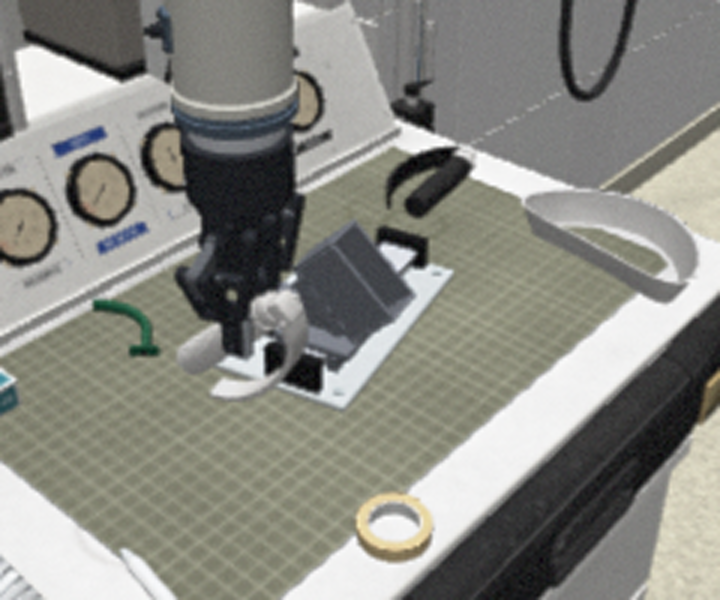

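The scope is over a clear patch, with its tail at crop (190,360) and blade tip at (220,390), just above or touching the mat. Now I'll press down lightly while dragging towards its head.

>>> apply_moves([
  {"claw":1,"delta_pos":[0,0,0],"yaw":0},
  {"claw":1,"delta_pos":[-0.4,0,0.3],"yaw":0},
  {"claw":1,"delta_pos":[-0.4,0,0.3],"yaw":0},
  {"claw":1,"delta_pos":[-0.4,0,0.3],"yaw":0},
  {"claw":1,"delta_pos":[-0.4,0,0.3],"yaw":0},
], grip_force=22)

```text
clock: 14.3
eef_pos: [512.4, 55.6, 233.5]
tcp_rot: [-3.142, 0.0, 0.244]
contact_force: [-0.1, 0.5, -2.8]
opening: 0.297
grasp_force: 60.0
```

>>> apply_moves([
  {"claw":1,"delta_pos":[-0.4,0,0.3],"yaw":0},
  {"claw":1,"delta_pos":[-0.4,0,0.3],"yaw":0},
  {"claw":1,"delta_pos":[-0.4,0,0.3],"yaw":0},
])

```text
clock: 14.68
eef_pos: [501.7, 52.6, 226.4]
tcp_rot: [3.141, -0.002, 0.244]
contact_force: [-7.3, -3.9, 26.3]
opening: 0.293
grasp_force: 62.5
```

>>> apply_moves([
  {"claw":0.45,"delta_pos":[0,0,-0.2],"yaw":0},
  {"claw":0.45,"delta_pos":[0,0,0],"yaw":0},
], grip_force=22)

```text
clock: 14.92
eef_pos: [501.4, 52.7, 227.0]
tcp_rot: [3.141, -0.001, 0.244]
contact_force: [-0.6, -1.7, 4.7]
opening: 0.293
grasp_force: 60.3
```

```bash
cat > tilt.py <<'E'
from h import *
import sys
th=0.244;X=np.array([np.cos(th),np.sin(th)]);Y=np.array([-X[1],X[0]])
s=r.sense();f=r.grab_frame("scene");W=pts(f);I=f["img"]
cv2.imwrite(f"pics/{sys.argv[1]}.png",cv2.resize(I[120:320,200:440],None,fx=3,fy=3,interpolation=2))
g=s["eef_pos"]-[0,0,155]
L=np.dstack([(W[...,:2]-g[:2])@X,(W[...,:2]-g[:2])@Y,W[...,2]])
hsv=cv2.cvtColor(I,cv2.COLOR_BGR2HSV)
k=(np.abs(L[...,1])<25)&(L[...,0]>-75)&(L[...,0]<100)&(L[...,2]>2)&(L[...,2]<g[2]+60)&(hsv[...,2]>95)&(hsv[...,1]<70)
P=L[k];print(s["eef_pos"].round(1),s["contact_force"].round(1),s["grasp_force"].round(1),"n",k.sum())
for lo in range(-75,100,12):
    t=P[(P[:,0]>=lo)&(P[:,0]<lo+12)]
    if len(t)>2: print(lo,len(t),np.percentile(t[:,2],[2,50,98]).round(0))
E
python3 tilt.py s6
```

```text
Traceback (most recent call last):
  File "tilt.py", line 10, in <module>
    P=L[k];print(s["eef_pos"].round(1),s["contact_force"].round(1),s["grasp_force"].round(1),"n",k.sum())
                                                                   ^^^^^^^^^^^^^^^^^^^^^^
AttributeError: 'float' object has no attribute 'round'
```

```bash
sed -i 's/s\["grasp_force"\].round(1)/s["grasp_force"]/' tilt.py; python3 tilt.py s6
```

```text
[501.4  52.7 226.9] [-0.3 -2.4  6.1] 60.42523268144578 n 925
-75 19 [2. 2. 4.]
-63 18 [2. 2. 4.]
-51 88 [ 2. 77. 95.]
-39 125 [  2.  91. 104.]
-27 111 [  2.  84. 101.]
-15 109 [ 2. 62. 97.]
-3 51 [ 2. 15. 88.]
9 48 [ 2. 10. 67.]
21 83 [ 2. 41. 67.]
33 92 [ 2. 35. 62.]
45 78 [ 2. 33. 55.]
57 53 [ 2. 30. 46.]
69 18 [ 2.  3. 38.]
81 17 [2. 3. 4.]
93 15 [2. 2. 3.]
```

View pics/s6.png

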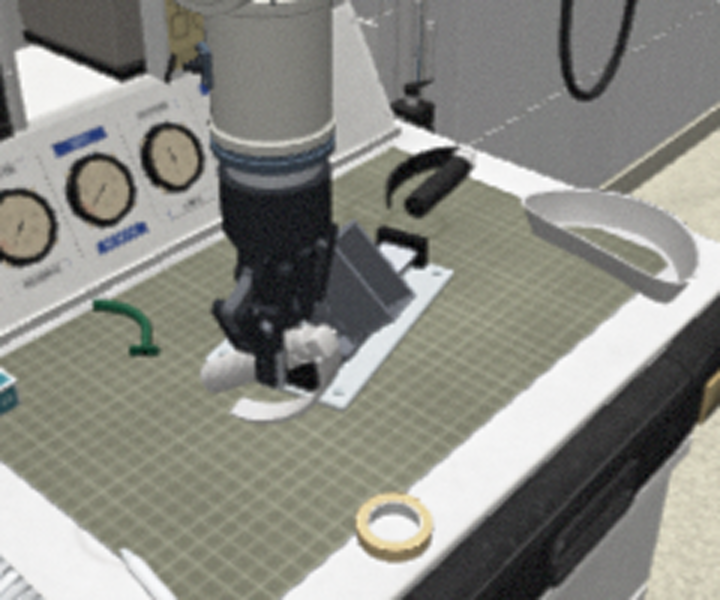

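The handle's upper edge now falls about 33° instead of 45°, so the scope is pivoting in the grip. The blade tip at crop (235,410) is on the mat. I'll continue in small steps.

>>> apply_moves([
  {"claw":1,"delta_pos":[-0.4,0,0.3],"yaw":0},
  {"claw":1,"delta_pos":[-0.4,0,0.3],"yaw":0},
  {"claw":1,"delta_pos":[-0.4,0,0.3],"yaw":0},
])

```text
clock: 15.4
eef_pos: [489.6, 49.8, 218.8]
tcp_rot: [3.141, -0.0, 0.244]
contact_force: [-7.3, -2.3, 25.2]
opening: 0.296
grasp_force: 62.1
```

```bash
python3 tilt.py s7
```

```text
[489.6  49.8 218.8] [-7.3 -2.3 25.2] 62.14125791362676 n 945
-75 26 [2. 3. 4.]
-63 26 [2. 2. 3.]
-51 89 [ 2. 72. 86.]
-39 113 [ 2. 76. 91.]
-27 108 [ 2. 74. 91.]
-15 115 [ 2. 63. 88.]
-3 45 [ 2. 15. 77.]
9 50 [ 2. 11. 61.]
21 73 [ 2.  7. 61.]
33 83 [ 2.  7. 59.]
45 97 [ 2. 33. 57.]
57 59 [ 2. 39. 52.]
69 38 [ 2. 31. 47.]
81 15 [2. 2. 3.]
93 8 [2. 3. 3.]
```

>>> apply_moves([
  {"claw":1,"delta_pos":[-0.3,0,0.3],"yaw":0},
  {"claw":1,"delta_pos":[-0.3,0,0.3],"yaw":0},
  {"claw":1,"delta_pos":[-0.3,0,0.3],"yaw":0},
])

```text
clock: 15.82
eef_pos: [479.4, 47.2, 209.5]
tcp_rot: [3.142, 0.004, 0.244]
contact_force: [-13.5, -7.5, 32.8]
opening: 0.292
grasp_force: 63.8
```

```bash
python3 tilt.py s8
```

```text
[479.4  47.2 209.5] [-13.5  -7.5  32.8] 63.83697155417394 n 949
-75 24 [2. 2. 3.]
-63 20 [2. 3. 3.]
-51 93 [ 2. 64. 76.]
-39 106 [ 2. 64. 78.]
-27 109 [ 2. 61. 78.]
-15 113 [ 3. 59. 84.]
-3 50 [ 2. 12. 72.]
9 44 [ 2.  8. 65.]
21 55 [ 2.  5. 52.]
33 69 [ 2.  6. 57.]
45 93 [ 2. 36. 58.]
57 101 [ 2. 35. 55.]
69 51 [ 2. 39. 51.]
81 15 [2. 2. 3.]
93 6 [2. 3. 4.]
```

View pics/s8.png

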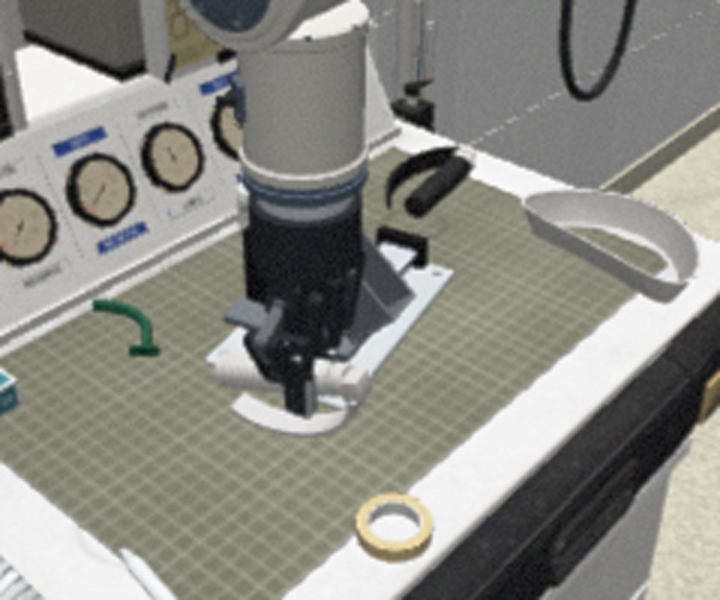

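>>> apply_moves([
  {"claw":1,"delta_pos":[-0.3,0,0.25],"yaw":0},
  {"claw":1,"delta_pos":[-0.3,0,0.25],"yaw":0},
])

```text
clock: 16.12
eef_pos: [473.8, 45.8, 204.5]
tcp_rot: [3.141, 0.003, 0.244]
contact_force: [-11.6, -6.6, 33.6]
opening: 0.299
grasp_force: 64.5
```

```bash
python3 tilt.py s9
```

```text
[473.8  45.8 204.5] [-11.6  -6.6  33.6] 64.45058131556603 n 948
-75 19 [2. 2. 3.]
-63 19 [2. 2. 4.]
-51 92 [ 2. 54. 68.]
-39 108 [ 2. 60. 72.]
-27 111 [ 2. 54. 71.]
-15 118 [ 2. 50. 79.]
-3 43 [ 2. 10. 66.]
9 37 [ 2.  6. 67.]
21 39 [ 2.  5. 49.]
33 70 [ 2.  5. 55.]
45 95 [ 3.  9. 58.]
57 100 [ 2. 13. 58.]
69 69 [ 2. 45. 55.]
81 17 [2. 3. 4.]
93 11 [2. 2. 4.]
```

>>> apply_moves([
  {"claw":1,"delta_pos":[0,0,-0.4],"yaw":0},
  {"claw":1,"delta_pos":[0,0,-1.5],"yaw":0},
  {"claw":1,"delta_pos":[0,0,-3],"yaw":0},
  {"claw":1,"delta_pos":[0,0,-3.5],"yaw":0},
  {"claw":1,"delta_pos":[0,0,-4],"yaw":0},
  {"claw":1,"delta_pos":[0,0,-4],"yaw":0},
  {"claw":1,"delta_pos":[0,0,-3.5],"yaw":0},
  {"claw":1,"delta_pos":[0,0,-2],"yaw":0},
], grip_force=100)

```text
clock: 17.18
eef_pos: [474.8, 46.4, 425.1]
tcp_rot: [3.141, -0.002, 0.244]
contact_force: [0.1, 0.8, -2.3]
opening: 0.287
grasp_force: 98.3
```

>>> apply_moves([
  {"claw":1,"delta_pos":[0,0,0],"yaw":0},
  {"claw":1,"delta_pos":[0,0,0],"yaw":0},
  {"claw":1,"delta_pos":[0,0,0],"yaw":0},
  {"claw":1,"delta_pos":[0,0,0],"yaw":0},
])

```text
clock: 17.68
eef_pos: [474.8, 46.2, 421.9]
tcp_rot: [-3.141, 0.002, 0.244]
contact_force: [0.3, -0.7, -1.6]
opening: 0.284
grasp_force: 98.3
```

```bash
sed -i 's/120:320,200:440/70:270,200:440/; s/L\[...,2\]>2)/L[...,2]>150)/' tilt.py; python3 tilt.py s10
python3 - <<'E'
from h import *
th=0.243;X=np.array([np.cos(th),np.sin(th)]);Y=np.array([-X[1],X[0]]);O=np.array([548.6,-80.3])
f=r.grab_frame("scene");W=pts(f);I=f["img"]
L=np.dstack([(W[...,:2]-O)@X,(W[...,:2]-O)@Y,W[...,2]])
k=(L[...,2]>97)&(L[...,2]<112)&(I.max(-1)<70)&(np.abs(L[...,0]-60)<25)&(np.abs(L[...,1]-50)<30)
print("post",k.sum(),L[k].mean(0))
E
```

```text
[474.8  46.2 421.9] [ 0.3 -0.7 -1.6] 98.34235483884186 n 1055
-51 99 [260. 277. 286.]
-39 132 [243. 277. 290.]
-27 105 [234. 276. 289.]
-15 129 [228. 273. 294.]
-3 45 [221. 227. 251.]
9 63 [218. 224. 276.]
21 92 [218. 259. 276.]
33 104 [217. 259. 276.]
45 115 [217. 259. 276.]
57 118 [222. 255. 273.]
69 53 [226. 262. 271.]
post 50 [ 61.50831846  51.90114036 102.5113889 ]
```

View pics/s10.png

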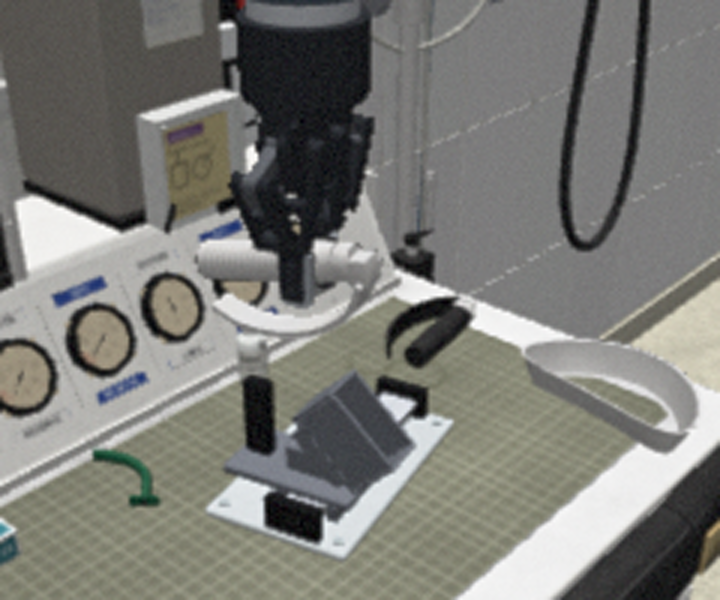

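The scope is held level, with the handle from crop (200,262) to the head at (375,265), well clear of the holder. The holder is still at the left stop. One numeric tilt check, then I'll hand in if it passes.

```bash
cat >> tilt.py <<'E'
q=P[(P[:,0]>10)&(P[:,0]<64)&(P[:,2]>243)]
b=[(x+3,*np.percentile(q[(q[:,0]>=x)&(q[:,0]<x+6)][:,2],[50,95])) for x in range(10,64,6)]
b=np.array(b);A=[np.degrees(np.arctan(np.polyfit(b[:,0],b[:,i],1)[0])) for i in(1,2)]
print("tilt",A)
if max(map(abs,A))<7: print(r.sign_off())
E
python3 tilt.py s11 | tail -3
```

```text
tilt [np.float64(-6.931445665883454), np.float64(-1.0663911130797699)]
the job is handed in; nothing more can be done
None
```

The holder was slid home to the left stop, and the laryngoscope was drawn out and levelled by pressing it lightly on the mat; it was handed in at about 18 s, held about 25 cm up with measured tilt between 1° and 7° (limit 12°). I saw no bystander move, but I did not measure them, and the latch was judged from the holder's travel and camera views; the judge's verdict was not shown.

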